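# Set both thickness dials of the slab roller to the red line

### The arm

A 7-joint arm with a two-finger parallel gripper is mounted at the origin on the work surface. World frame = base frame: x ahead of the robot, y to its left, z up, the work surface at z = 0. Lengths are in m, angles in rad, forces in N, time in s.
With the tool pointing down it reaches from about 0.4 to 0.85 m from the base axis. Payload 10.4 kg.
Tool frame: the origin (TCP) lies at the very end of the fingers, on their centre line; the grasp point (between the pads) lies 19 mm behind it; z points along the fingers, x is the direction in which the jaws open and shut, and the axes are right-handed (so a half turn about z gives the same grasp; the last joint's range is limited). The gripper opens to 87 mm and grips with 3 to 60 N. Pads are 19 mm wide; open, the fingers measure 117 mm over their backs; the gripper's body (75 mm by 190 mm) begins 51 mm behind the grasp point.
Start: joints at [-1.252, 0.332, -0.065, 1.46, 0.022, 1.35, -0.088], TCP at [0.209, 0.589, 0.223] pointing down, gripper open.
Joint ranges: [-2.6, 2.6], [-0.5, 2.12], [-1.47, 1.34], [0.16, 2.42], [-1.27, 4.41], [0.06, 2.06], [-2.6, 2.6]. Speed limits (rad/s): [2.22, 2.22, 2.79, 2.79, 3.14, 3.14, 3.14].

### API

Orientations are given as a unit quaternion [x, y, z, w].
In Python, from bench import r gives the robot as it stands. The module is installed in compiled form; this text tells all that it offers.
- The arm moves only by the tool carry_out, never from a script. Its argument "commands" is a list that holds one entry, the list of rows, each a list of 7 numbers: the closure in counts, from 0 (fully open) to 255 (shut), then the shift along the tool's x, y, z in units of 25 mm (1.0 is 25 mm), then the turn, a rotation vector about the tool's x, y, z in units of 5 degrees (1.0 is 5 degrees). A call has 1 to 12 rows; each row is the pose to reach, as a shift and turn from the pose measured when the call began, along the tool's axes at that moment; what a row does not reach only later rows make up. A row lasts 1/8 s, in which the tool goes at most 62.5 mm and 10.7 degrees, less where a joint would pass 70% of its speed; a pose out of reach is approached as far as the arm can. A call with a gripper value outside its range is refused whole. The fingers move at their own pace and stop on an object; "grip_force" is the grip in N (left out, the last holds). Time passes only in rows, so rows that repeat a pose let the fingers close. It gives the time, the measured TCP pose, the force and the opening at its end, in the units of the state.
- r.read_state(): the state, without advancing time (a new reading comes with each control period).
- r.camera(name): name is "scene" or "top" or "wrist"; returns the picture (384x512x3 uint8, blue, green, red); there is no depth.
- r.camera_info(name): a dict with "fx", "fy", "cx", "cy" (pixels), "origin" and "rotation" of the camera in the world. Camera axes: x right, y down, z forward; pixel columns grow to the right and rows downward; lengths in m; the calibration is good to about 2 mm. A picture is of the moment at which its call begins: read the wrist's pose just before it. camera_info takes no time and is no camera call; for the wrist camera it gives the pose at the moment of the call.
- r.close_job(): hands the job in, once; it reports no verdict.
The state is a dict: "time": time; "joint_positions": joint angles; "joint_vel": joint speeds; "joint_torque": joint torques, N m; "ee_pos": TCP position; "eef_rot": TCP orientation; "ft_force": force on the tool from outside, world axes, zero at the start; "torque": the same for the moment, N m; "width": finger opening in m.
Only numpy, scipy, OpenCV 4.12 (cv2) and the standard library are available. Lean on these libraries where they do the work, as an engineer would, in place of code of your own. Each camera call takes 0.05 s, during which the arm holds its last target.

### The job

The slab roller has been left crooked after cleaning: level it for the next slab by turning both thickness dials until each dial's white index mark lines up with the red line on its scale. Push the dials round by their handles with a fingertip or the outside of the fingers, without taking a handle between the fingers. Leave the tools and pots lying around where they are.

Things in the scene. Friction and masses are not known exactly. Their poses are not given: they have to be found in the camera images.
- slab_roller: slab roller, fixed: plywood bed 560 x 320 mm, top 60 mm up; steel roller across it between two green cheeks, a thickness dial on top of each; crank on the right, 100 mm up. Origin on the table under the roller's middle; x along the bed away from the robot, y along the roller to the left. Dial axes at y = +200 mm (left) and -200 mm (right); nothing within 120 mm of them is higher than their handles (228 mm)
- dial_left (a joint): turning angle of the left (+y) thickness dial, rad: 0 to 4.71, growing anticlockwise seen from above. The index mark stands on the red line at 2.618; below that it must be turned anticlockwise, above it clockwise. The dial stays where it is left; the handle needs about 4 N (2 to 6 N) to move, and there is no spring
- left_hub (a point): point on the vertical axis of the left (+y) dial, at the height of its flat black face (about 188 mm above the table). The dial is a black disc 110 mm across, with a low steel hub nut (26 mm across, 7 mm high) in the middle, set in a fixed aluminium graduated ring 150 mm across whose top is 3 mm lower
- left_handle (a point): middle of the upright wooden handle on the left (+y) dial: a fixed peg 16 mm thick that rises 40 mm from the black face (this point is 20 mm above the face), 36 mm from the dial's axis, a quarter turn anticlockwise (seen from above) ahead of the index mark; it goes round with the dial
- left_mark (a point): outer end of the left (+y) dial's white index mark (a radial white line 4 mm wide on the black face), 54 mm from the axis
- left_red_line (a point): inner end of the wide red line (4.5 mm wide, 16 mm long, radial) on the fixed graduated ring of the left (+y) dial, 56 mm from the axis on the side towards the robot; the other lines are thin and black, 15 degrees apart (half a millimetre of slab each)
- dial_right (a joint): turning angle of the right (-y) thickness dial, rad: 0 to 4.71, growing anticlockwise seen from above. The index mark stands on the red line at 2.618; below that it must be turned anticlockwise, above it clockwise. The dial stays where it is left; the handle needs about 4 N (2 to 6 N) to move, and there is no spring
- right_hub (a point): point on the vertical axis of the right (-y) dial, at the height of its flat black face (about 188 mm above the table). The dial is a black disc 110 mm across, with a low steel hub nut (26 mm across, 7 mm high) in the middle, set in a fixed aluminium graduated ring 150 mm across whose top is 3 mm lower
- right_handle (a point): middle of the upright wooden handle on the right (-y) dial: a fixed peg 16 mm thick that rises 40 mm from the black face (this point is 20 mm above the face), 36 mm from the dial's axis, a quarter turn anticlockwise (seen from above) ahead of the index mark; it goes round with the dial
- right_mark (a point): outer end of the right (-y) dial's white index mark (a radial white line 4 mm wide on the black face), 54 mm from the axis
- right_red_line (a point): inner end of the wide red line (4.5 mm wide, 16 mm long, radial) on the fixed graduated ring of the right (-y) dial, 56 mm from the axis on the side towards the robot; the other lines are thin and black, 15 degrees apart (half a millimetre of slab each)
- rib_mid (a point): bystander, to be left alone: wooden rib, a flat plate 105 x 56 x 8 mm lying on the bed; the point is its centre
- knife_mid (a point): bystander, to be left alone: fettling knife, 175 mm long, wooden handle, lying on the bed; the point is its middle
- plate_mid (a point): bystander, to be left alone: clay-brown plate 190 mm across, 28 mm high, lying loose on the ware board, the one farther from the robot; the point is its centre
- bowl_mid (a point): bystander, to be left alone: blue bowl 130 mm across, 60 mm high, on the table; the point is its centre
- mug_mid (a point): bystander, to be left alone: cream mug 80 mm across, 95 mm high, on the table; the point is its centre
- rolling_pin_mid (a point): bystander, to be left alone: wooden rolling pin 294 mm long, 44 mm thick, lying across the bed beyond the roller; the point is its centre
- batten_mid (a point): bystander, to be left alone: wooden batten 270 x 25 x 10 mm lying across the far end of the bed; the point is its centre

How it is judged:
By the outcome, as a careful person would: the job done as asked, in the order asked, and still so for the second after the job is handed in, with the robot touching nothing.
It also fails if it takes over 72 s, if anything falls off the work surface, if the arm or the gripper's body presses on something with over 40 N, if the wrist force passes 120 N, or if a joint passes its speed limit or range.

## Working session

There is one attempt and no reset: what is moved stays moved. The work goes in short steps, Python scripts to look and compute and a tool call to move; the robot and the scene stay as the last step left them, time stands still between calls to the robot, and variables do not carry over. Pictures are saved under pics/ and viewed, and the job is handed in when it is done.

Besides the shell and the picture viewer there is one more tool, called as name(argument=value, ...) on one line, values as JSON. carry_out: Moves the arm, as the interface text tells. Its arguments: {"type":"object","properties":{"commands":{"type":"array"},"grip_force":{"type":"number"}},"required":["commands"]}

```bash
mkdir -p pics
python3 - <<'E'
from bench import r
import cv2,numpy as np
s=r.read_state(); print({k:np.round(v,3).tolist() for k,v in s.items()})
for n in ["scene","top","wrist"]:
    im=r.camera(n); cv2.imwrite(f"pics/{n}0.png",im); i=r.camera_info(n); print(n,{k:np.round(v,4).tolist() for k,v in i.items()})
E
```

```text
{'time': 0.0, 'joint_positions': [-1.252, 0.333, -0.065, 1.461, 0.022, 1.35, -0.088], 'joint_vel': [-0.001, -0.0, 0.001, 0.001, -0.001, 0.001, -0.0], 'joint_torque': [0.001, -62.327, 0.025, -38.989, -0.061, 0.04, 0.0], 'ee_pos': [0.209, 0.588, 0.222], 'eef_rot': [0.817, 0.577, -0.001, 0.0], 'ft_force': [-0.433, 0.152, 0.498], 'torque': [0.011, -0.026, -0.022], 'width': 0.087}
scene {'fx': 450.6696, 'fy': 450.6696, 'cx': 257.1793, 'cy': 192.8303, 'origin': [1.4703, 0.8671, 0.9524], 'rotation': [0.3388, 0.8078, -0.4472, -0.1806]}
top {'fx': 417.2757, 'fy': 417.2757, 'cx': 256.106, 'cy': 189.1614, 'origin': [0.369, -0.0201, 1.3475], 'rotation': [-0.6965, 0.7104, -0.0714, 0.071]}
wrist {'fx': 288.4344, 'fy': 288.4344, 'cx': 256.1182, 'cy': 193.9064, 'origin': [0.1387, 0.6139, 0.3842], 'rotation': [0.8091, 0.5712, 0.0795, 0.1132]}
```

View pics/top0.png

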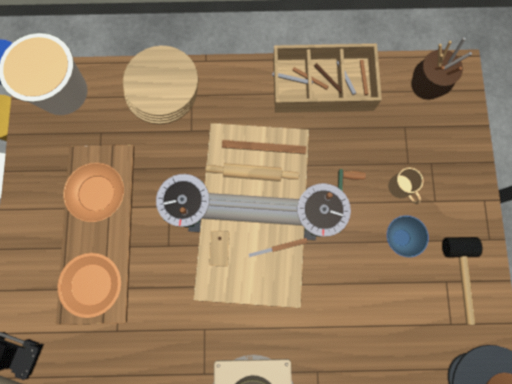

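View pics/scene0.png

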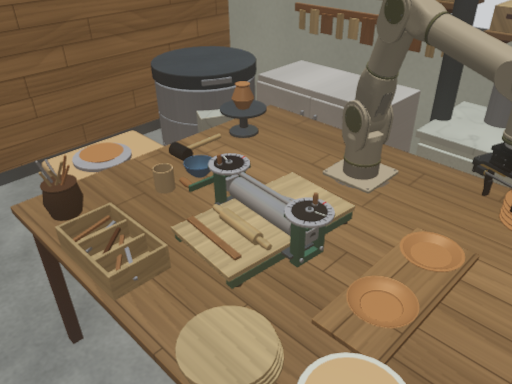

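View pics/wrist0.png

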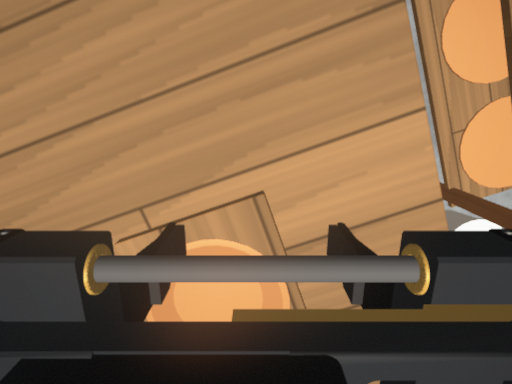

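The top view shows the left dial near (182,200) and the right dial near (324,209). I'll zoom in on both and measure them.

```bash
cat > h.py <<'E'
import numpy as np,cv2
from scipy.spatial.transform import Rotation as R
def ray(i,u,v,z):
    q=np.array(i['rotation']); M=R.from_quat(q).as_matrix() if q.size==4 else q
    d=M@np.array([(u-i['cx'])/i['fx'],(v-i['cy'])/i['fy'],1.]); o=np.array(i['origin'])
    return o+d*(z-o[2])/d[2]
def proj(i,p):
    M=R.from_quat(i['rotation']).as_matrix(); c=M.T@(np.array(p)-np.array(i['origin']))
    return c[0]/c[2]*i['fx']+i['cx'],c[1]/c[2]*i['fy']+i['cy']
E
python3 - <<'E'
from h import *; from bench import r
im=cv2.imread("pics/top0.png"); i=r.camera_info("top")
hsv=cv2.cvtColor(im,cv2.COLOR_BGR2HSV)
for n,(u,v) in dict(L=(182,200),R=(324,209)).items():
    u0,v0=u-32,v-32; c=im[v0:v0+64,u0:u0+64]
    cv2.imwrite(f"pics/z{n}.png",cv2.resize(c,None,fx=9,fy=9,interpolation=cv2.INTER_CUBIC))
    g=c.max(axis=2); m=(g<70).astype(np.uint8)
    k,l,st,ce=cv2.connectedComponentsWithStats(m)
    yy,xx=np.mgrid[:64,:64]; b=1+np.argmax(st[1:,4])
    cs,_=cv2.findContours((l==b).astype(np.uint8),0,cv2.CHAIN_APPROX_NONE)
    cc=max(cs,key=cv2.contourArea); h=cv2.convexHull(cc); e=cv2.fitEllipse(h); print(n,e)
    print(ray(i,e[0][0]+u0,e[0][1]+v0,.188))
E
```

```text
L ((31.805877685546875, 31.417896270751953), (34.618282318115234, 36.316383361816406), 49.3306884765625)
[0.58078299 0.18700812 0.188     ]Traceback (most recent call last):
  File "<stdin>", line 9, in <module>
    return _wrapfunc(a, 'argmax', axis=axis, out=out, **kwds)
    return bound(*args, **kwds)
ValueError: attempt to get argmax of an empty sequence
```

Run:
```python
from h import *; from bench import r
im=cv2.imread("pics/top0.png"); i=r.camera_info("top")
vis=[]
for n,(u,v) in dict(L=(182,200),R=(324,209)).items():
    u0,v0=u-32,v-32; c=im[v0:v0+64,u0:u0+64]
    vis.append(cv2.resize(c,None,fx=6,fy=6,interpolation=cv2.INTER_CUBIC))
    g=c.max(axis=2); print(n,g.min(),np.percentile(g,[10,20]))
    m=(g<(70 if n=='L' else 100)).astype(np.uint8)
    k,l,st,ce=cv2.connectedComponentsWithStats(m)
    b=1+np.argmax(st[1:,4])
    cs,_=cv2.findContours((l==b).astype(np.uint8),0,cv2.CHAIN_APPROX_NONE)
    cc=max(cs,key=cv2.contourArea); h=cv2.convexHull(cc); e=cv2.fitEllipse(h); print(n,e)
    print(ray(i,e[0][0]+u0,e[0][1]+v0,.188))
cv2.imwrite("pics/z.png",np.hstack(vis))
```

```text
L 51 [62. 74.]
L ((31.805877685546875, 31.417896270751953), (34.618282318115234, 36.316383361816406), 49.3306884765625)
[0.58078299 0.18700812 0.188     ]
R 75 [84. 88.]
R ((31.64586639404297, 32.20588302612305), (36.21230697631836, 37.68339538574219), 128.97305297851562)
[ 0.54493749 -0.21175907  0.188     ]
```

View pics/z.png

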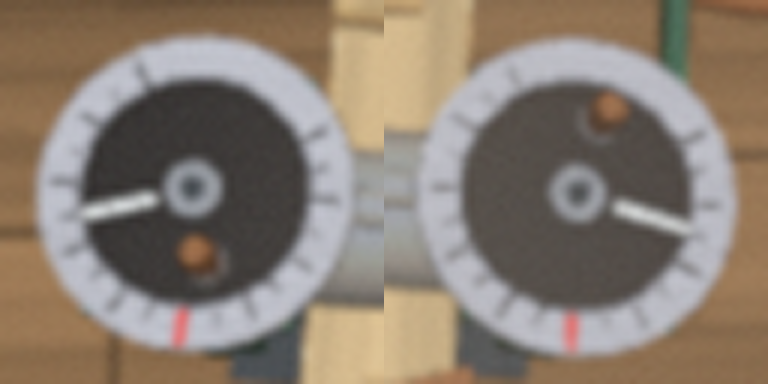

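The left mark points at image left and needs to go about 75° anticlockwise. Its handle is below the hub. The right mark points right and slightly down and needs to go about 70° clockwise. Its handle is up and right of the hub. The hub spacing of 0.400 m matches the spec. Next I'll get the angles.

```bash
cat >> h.py <<'E'
HUB=dict(L=np.array([.5808,.1870]),R=np.array([.5449,-.2118]))
def analyse(im,i,hub,save=None,z=.188):
    # rectified top-down crop of face plane: 0.5 mm/px, x up, y left
    S=400; k=.0005
    pts=[]; 
    src=np.float32([proj(i,(hub[0]+a,hub[1]+b,z)) for a,b in [(.1,.1),(.1,-.1),(-.1,-.1),(-.1,.1)]])
    H=cv2.getPerspectiveTransform(src,np.float32([(0,0),(S,0),(S,S),(0,S)]))
    w=cv2.warpPerspective(im,H,(S,S),flags=cv2.INTER_CUBIC)
    if save: cv2.imwrite(save,w)
    hsv=cv2.cvtColor(w,cv2.COLOR_BGR2HSV).astype(int); yy,xx=np.mgrid[:S,:S]
    X=(200-yy)*k; Y=(200-xx)*k; rr=np.hypot(X,Y); out={}
    h,s,v=hsv[...,0],hsv[...,1],hsv[...,2]
    for n,m in dict(mark=(rr>.022)&(rr<.052)&(v>150)&(s<50),
      red=(rr>.054)&(rr<.076)&((h<8)|(h>170))&(s>75)&(v>120),
      peg=(rr<.07)&(h>4)&(h<22)&(s>85)&(v>60)&(rr<.058)).items():
        k2,l,st,ce=cv2.connectedComponentsWithStats(m.astype(np.uint8))
        if k2<2: out[n]=None;continue
        b=1+np.argmax(st[1:,4]); cx,cy=ce[b]
        x,y=(200-cy)*k,(200-cx)*k
        out[n]=(x,y,np.degrees(np.arctan2(y,x))%360,np.hypot(x,y),int(st[b,4]))
    return out
E
python3 - <<'E'
from h import *; from bench import r
im=cv2.imread("pics/top0.png"); i=r.camera_info("top")
for n in 'LR':
    o=analyse(im,i,HUB[n],f"pics/w{n}.png")
    for k,v in o.items(): print(n,k,np.round(v,4))
    p=o['peg']; u=proj(i,(HUB[n][0]+p[0],HUB[n][1]+p[1],.188)); q=ray(i,*u,.224)[:2]-HUB[n]
    print('peg@.224',q,np.hypot(*q),np.degrees(np.arctan2(q[1],q[0]))%360)
E
python3 -c "
import cv2,numpy as np
cv2.imwrite('pics/w.png',np.hstack([cv2.imread('pics/wL.png'),cv2.imread('pics/wR.png')]))"
```

```text
L mark [-6.600000e-03  3.640000e-02  1.002711e+02  3.700000e-02  7.570000e+02]
L red [-6.420000e-02  5.100000e-03  1.754957e+02  6.440000e-02  3.640000e+02]
L peg [-2.980000e-02 -2.000000e-03  1.839156e+02  2.990000e-02  1.160000e+03]
peg@.224 [-0.03545423 -0.0084074 ] 0.036437441908762115 193.34036605183996
R mark [-1.09000e-02 -3.49000e-02  2.52672e+02  3.66000e-02  7.73000e+02]
R red [-6.290000e-02  5.800000e-03  1.747206e+02  6.310000e-02  2.990000e+02]
R peg [ 4.020000e-02 -1.710000e-02  3.369287e+02  4.370000e-02  1.017000e+03]
peg@.224 [ 0.03347073 -0.01063127] 0.035118563534857726 342.3786415285178
```

View pics/w.png

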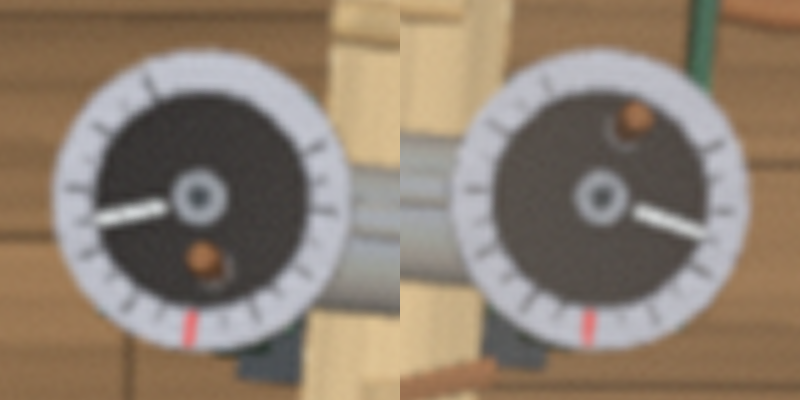

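```bash
cat >> h.py <<'E'
def units(s,target,yang=None):
    """target world TCP, yang: wanted tool-y world angle deg (mod 180). returns shift/turn in command units"""
    M=R.from_quat(s['eef_rot']).as_matrix()
    sh=M.T@(np.array(target)-np.array(s['ee_pos']))/.025
    if yang is None: return sh,np.zeros(3)
    c=np.degrees(np.arctan2(M[1,1],M[0,1])); d=(yang-c+90)%180-90
    a=np.radians(c+d); y=np.array([np.cos(a),np.sin(a),0]); zz=np.array([0,0,-1.]); x=np.cross(y,zz)
    W=np.stack([x,y,zz],1)
    return sh,np.degrees(R.from_matrix(M.T@W).as_rotvec())/5
E
python3 - <<'E'
from h import *; from bench import r
s=r.read_state()
for t in [(.36,.40,.30),(.5186,.2003,.28)]: print([np.round(a,2).tolist() for a in units(s,t,-42.3)])
E
```

```text
[[-5.09, 8.2, -3.12], [0.0, 0.01, 4.54]]
[[-10.49, 16.86, -2.31], [0.0, 0.01, 4.54]]
```

carry_out(commands=[[[255, -1.3, 2.0, -3.1, 0, 0, 1.5], [255, -2.6, 4.1, -3.1, 0, 0, 3], [255, -3.9, 6.2, -3.1, 0, 0, 4.5], [255, -5.1, 8.2, -3.1, 0, 0, 4.54], [255, -6.4, 10.3, -3, 0, 0, 4.54], [255, -7.7, 12.4, -2.8, 0, 0, 4.54], [255, -9, 14.5, -2.5, 0, 0, 4.54], [255, -10.0, 16.1, -2.3, 0, 0, 4.54], [255, -10.49, 16.86, -2.3, 0, 0, 4.54], [255, -10.49, 16.86, -2.3, 0, 0, 4.54], [255, -10.49, 16.86, -2.3, 0, 0, 4.54]]], grip_force=20)

```text
time: 1.52
ee_pos: [0.518, 0.2014, 0.2796]
eef_rot: [0.914, 0.405, -0.001, 0.0]
ft_force: [0.5, 0.1, 0.4]
width: 0.0003
```

Run:
```python
from h import *; from bench import r
s=r.read_state(); print({k:np.round(v,3).tolist() for k,v in s.items()})
im=r.camera("wrist"); i=r.camera_info("wrist"); cv2.imwrite("pics/wrist1.png",im); t=r.camera("top"); cv2.imwrite("pics/top1.png",t)
for p in [(*HUB['L'],.188)]: print(proj(i,p))
for t in [(.5186,.2003,.208),(.5625,.1604,.208)]: print([np.round(a,2).tolist() for a in units(s,t,-42.3)])
```

```text
{'time': 1.525, 'joint_positions': [-0.743, 0.151, 0.328, 1.575, -0.049, 1.426, 0.423], 'joint_vel': [-0.013, -0.003, -0.008, -0.001, 0.001, 0.001, 0.001], 'joint_torque': [1.439, -47.215, 3.424, -39.484, 0.102, 0.067, 0.033], 'ee_pos': [0.518, 0.201, 0.28], 'eef_rot': [0.914, 0.405, -0.001, 0.0], 'ft_force': [0.466, 0.094, 0.443], 'torque': [-0.001, -0.041, -0.019], 'width': 0.0}
(np.float64(288.39970540642753), np.float64(252.67451860775054))
[[-0.01, 0.05, 2.86], [-0.0, 0.01, 0.02]]
[[-0.01, 2.42, 2.86], [-0.0, 0.01, 0.02]]
```

View pics/wrist1.png

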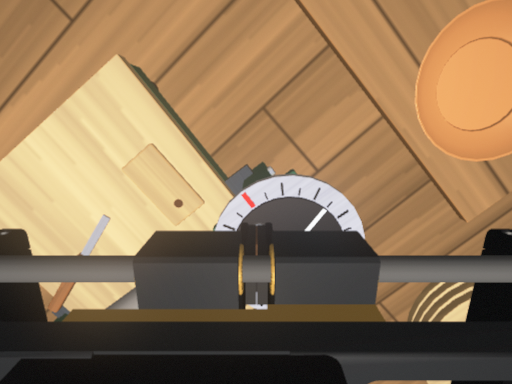

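View pics/top1.png

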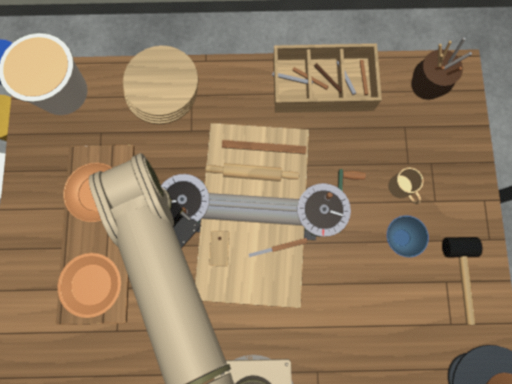

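The wrist view has the arm right of the left dial, but the gripper body hides the hub. The top view shows the fingers below and left of the handle. I'll descend and push most of the way.

carry_out(commands=[[[255, 0, 0.05, 1.5, 0, 0, 0], [255, 0, 0.05, 2.86, 0, 0, 0], [255, 0, 0.05, 2.86, 0, 0, 0], [255, 0, 0.3, 2.86, 0, 0, 0], [255, 0, 0.5, 2.86, 0, 0, 0], [255, 0, 0.7, 2.86, 0, 0, 0], [255, 0, 0.9, 2.86, 0, 0, 0], [255, 0, 1.1, 2.86, 0, 0, 0]]])

```text
time: 2.62
ee_pos: [0.5348, 0.1845, 0.208]
eef_rot: [0.914, 0.407, -0.004, -0.002]
ft_force: [-21.2, 0.4, 6.6]
width: 0.0005
```

Run:
```python
from h import *; from bench import r
s=r.read_state(); print(s['ee_pos'],s['ft_force'])
t=r.camera("top"); cv2.imwrite("pics/z2.png",cv2.resize(t[150:250,130:260],None,fx=6,fy=6,interpolation=cv2.INTER_CUBIC))
for t in [(.5625,.1604,.208)]: print([np.round(a,2).tolist() for a in units(s,t,-42.3)])
```

```text
[0.53477484 0.18453894 0.20799084] [-21.24367824   0.37049881   6.60139814]
[[0.03, 1.47, -0.01], [-0.07, 0.06, 0.05]]
```

View pics/z2.png

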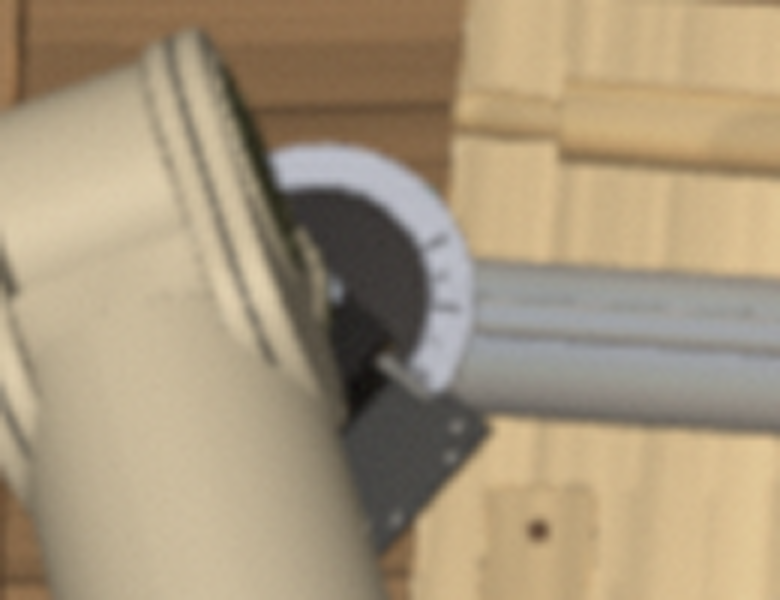

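The reaction is 21 N, almost along -x. That is about 42° off the face normal, so the pads have high friction and the peg is not sliding well. I'll back off and instead carry the finger round the arc, turning the tool with the dial.

```bash
cat >> h.py <<'E'
def arcpose(n,phi,sgn,gap=0,lag=0,z=.208,rad=.036):
    """TCP + tool-y angle for pushing the peg at world angle phi, sgn +1 ACW; gap back from contact"""
    a=np.radians(phi); u=np.array([np.cos(a),np.sin(a)]); t=sgn*np.array([-np.sin(a),np.cos(a)])
    p=HUB[n]+rad*u-(.0175+gap)*t
    return (*p,z),phi+90
def show(s,seq):
    for t,y in seq:
        a,b=units(s,t,y); print(np.round(a,2).tolist(),np.round(b,2).tolist(),np.round(t,4))
E
python3 - <<'E'
from h import *; from bench import r
s=r.read_state()
show(s,[arcpose('L',198,1,.012),arcpose('L',201,1,.003)]+[arcpose('L',p,1) for p in range(204,265,6)])
E
```

```text
[0.66, -0.48, -0.01] [-0.05, 0.08, 5.98] [0.5374 0.2039 0.208 ]
[0.41, -0.12, -0.01] [-0.05, 0.08, 5.38] [0.5398 0.1932 0.208 ]
[0.29, 0.04, -0.01] [-0.05, 0.08, 4.78] [0.5408 0.1883 0.208 ]
[0.17, 0.15, -0.01] [-0.05, 0.08, 3.58] [0.5409 0.1842 0.208 ]
[0.06, 0.28, -0.01] [-0.06, 0.07, 2.38] [0.5414 0.18   0.208 ]
[-0.04, 0.41, -0.01] [-0.06, 0.07, 1.18] [0.5423 0.1759 0.208 ]
[-0.12, 0.56, -0.01] [-0.06, 0.07, -0.02] [0.5437 0.172  0.208 ]
[-0.18, 0.72, -0.01] [-0.07, 0.06, -1.22] [0.5455 0.1682 0.208 ]
[-0.23, 0.88, -0.01] [-0.07, 0.06, -2.42] [0.5476 0.1646 0.208 ]
[-0.26, 1.04, -0.01] [-0.07, 0.06, -3.62] [0.5502 0.1612 0.208 ]
[-0.28, 1.21, -0.01] [-0.08, 0.05, -4.82] [0.553  0.1582 0.208 ]
[-0.27, 1.38, -0.01] [-0.08, 0.05, -6.02] [0.5562 0.1554 0.208 ]
[-0.25, 1.54, -0.01] [-0.08, 0.04, -7.22] [0.5596 0.153  0.208 ]
```

carry_out(commands=[[[255, 0, -0.6, 0, 0, 0, 0], [255, 0.4, -0.7, 0, -0.05, 0.08, 2], [255, 0.66, -0.6, 0, -0.05, 0.08, 4], [255, 0.66, -0.48, 0, -0.05, 0.08, 5.98], [255, 0.66, -0.48, 0, -0.05, 0.08, 5.98], [255, 0.41, -0.12, 0, -0.05, 0.08, 5.38], [255, 0.29, 0.04, 0, -0.05, 0.08, 4.78], [255, 0.17, 0.15, 0, -0.05, 0.08, 3.58], [255, 0.06, 0.28, 0, -0.06, 0.07, 2.38], [255, -0.04, 0.41, 0, -0.06, 0.07, 1.18], [255, -0.12, 0.56, 0, -0.06, 0.07, 0]]])

```text
time: 4.05
ee_pos: [0.5427, 0.1737, 0.2081]
eef_rot: [0.912, 0.411, -0.0, -0.001]
ft_force: [-3.7, 3.6, 1.0]
width: 0.0006
```

Run:
```python
from h import *; from bench import r
s=r.read_state(); print(s['ee_pos'],s['ft_force'],s['time'])
t=r.camera("top"); cv2.imwrite("pics/z3.png",cv2.resize(t[150:250,130:260],None,fx=6,fy=6,interpolation=cv2.INTER_CUBIC))
s=r.read_state()
show(s,[arcpose('L',p,1) for p in range(230,265,5)])
```

```text
[0.54273894 0.17369112 0.2081062 ] [-3.71538195  3.59349078  1.04907278] 4.05
[-0.04, 0.09, 0.01] [-0.02, -0.01, -0.25] [0.5443 0.1707 0.208 ]
[-0.09, 0.22, 0.01] [-0.02, -0.01, -1.25] [0.5458 0.1675 0.208 ]
[-0.13, 0.36, 0.01] [-0.02, -0.01, -2.25] [0.5476 0.1646 0.208 ]
[-0.16, 0.49, 0.01] [-0.02, -0.02, -3.25] [0.5497 0.1618 0.208 ]
[-0.18, 0.63, 0.0] [-0.02, -0.02, -4.25] [0.552  0.1592 0.208 ]
[-0.18, 0.77, 0.0] [-0.02, -0.02, -5.25] [0.5546 0.1568 0.208 ]
[-0.18, 0.91, 0.0] [-0.02, -0.02, -6.25] [0.5573 0.1546 0.208 ]
```

View pics/z3.png

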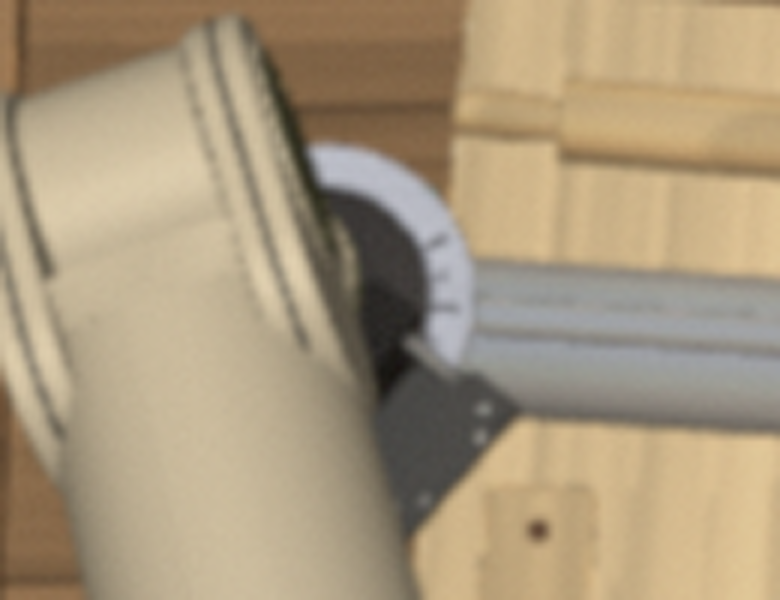

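The force is now a clean 5 N along the push direction. I'll continue to a handle angle of about 259°, then back away to look.

carry_out(commands=[[[255, -0.04, 0.09, 0, 0, 0, -0.25], [255, -0.09, 0.22, 0, 0, 0, -1.25], [255, -0.13, 0.36, 0, 0, 0, -2.25], [255, -0.16, 0.49, 0, 0, 0, -3.25], [255, -0.18, 0.63, 0, 0, 0, -4.25], [255, -0.18, 0.77, 0, 0, 0, -5.25], [255, -0.18, 0.89, 0, 0, 0, -6.1], [255, -0.18, 0.89, 0, 0, 0, -6.1]]])

```text
time: 5.1
ee_pos: [0.5563, 0.1558, 0.2081]
eef_rot: [0.769, 0.639, 0.0, -0.002]
ft_force: [-3.0, 4.0, -0.0]
width: 0.0001
```

Run:
```python
from h import *; from bench import r
s=r.read_state(); print(s['ee_pos'],s['ft_force'],s['time'])
M=R.from_quat(s['eef_rot']).as_matrix(); print(np.degrees(np.arctan2(M[1,1],M[0,1])))
im=r.camera("wrist"); cv2.imwrite("pics/wrist4.png",im)
```

```text
[0.55625115 0.15577554 0.20811818] [-3.02165226  3.95009854 -0.02548909] 5.1
-10.611849665174752
```

View pics/wrist4.png

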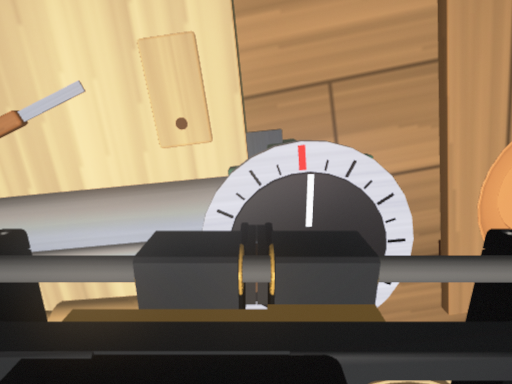

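The wrist view shows the mark at (310,200) just right of the red line at (302,157). A few degrees anticlockwise remain, so I'll measure it.

```bash
cat >> h.py <<'E'
def wm(im,i,n,save=None):
    g=cv2.cvtColor(im,cv2.COLOR_BGR2HSV).astype(int); h,s,v=g[...,0],g[...,1],g[...,2]
    # circle centre check: aluminium outer edge not needed; use hub estimate
    pu=np.array(proj(i,(*HUB[n],.188)))
    yy,xx=np.mgrid[:384,:512]
    vis=(yy<232); near=np.hypot(xx-pu[0],yy-pu[1])<140
    res={}
    red=vis&near&((h<6)|(h>172))&(s>150)&(v>120)
    wht=vis&near&(v>215)&(s<25)
    for k,m,z in [('red',red,.185),('mark',wht,.188)]:
        c,l,st,ce=cv2.connectedComponentsWithStats(m.astype(np.uint8)); 
        if c<2: print(k,'none'); continue
        b=1+np.argmax(st[1:,4]); ys,xs=np.where(l==b)
        P=np.array([ray(i,x,y,z)[:2] for x,y in zip(xs,ys)]); m0=P.mean(0); w,V=np.linalg.eigh(np.cov((P-m0).T))
        d=V[:,1]; rel=m0-HUB[n]
        if d@rel<0:d=-d
        res[k]=(m0,np.degrees(np.arctan2(rel[1],rel[0]))%360,np.degrees(np.arctan2(d[1],d[0]))%360)
        print(k,'px',ce[b].round(1),st[b,4],'centroid rel mm',(rel*1e3).round(1),'ang about hub %.2f axis dir %.2f'%res[k][1:],'halflen mm',(1e3*np.sqrt(3*w)).round(1))
    return res
E
python3 - <<'E'
from h import *; from bench import r
im=cv2.imread("pics/wrist4.png"); i=r.camera_info("wrist"); wm(im,i,'L'); print(proj(i,(*HUB['L'],.188)))
s=r.read_state(); show(s,[arcpose('L',p,1) for p in (258,260,262,264,266)])
E
```

```text
red px [301.6 157.1] 138 centroid rel mm [-65.2   6.4] ang about hub 174.39 axis dir 174.00 halflen mm [1.9 7.6]
mark px [309.8 181.2] 6584 centroid rel mm [-48.8   9. ] ang about hub 169.57 axis dir 258.94 halflen mm [27.7 72. ]
(np.float64(306.5232086936267), np.float64(251.117005445059))
[-0.01, -0.0, 0.0] [-0.02, -0.03, 0.26] [0.5562 0.1554 0.208 ]
[-0.04, 0.05, 0.0] [-0.02, -0.03, -0.14] [0.5573 0.1546 0.208 ]
[-0.06, 0.1, 0.0] [-0.02, -0.03, -0.54] [0.5585 0.1538 0.208 ]
[-0.08, 0.15, 0.0] [-0.02, -0.03, -0.94] [0.5596 0.153  0.208 ]
[-0.1, 0.2, 0.0] [-0.02, -0.03, -1.34] [0.5608 0.1523 0.208 ]
```

```bash
python3 - <<'E'
s=open('h.py').read()
s=s.replace("    wht=vis&near&(v>215)&(s<25)\n","""    M=R.from_quat(i['rotation']).as_matrix(); D=np.stack([(xx-i['cx'])/i['fx'],(yy-i['cy'])/i['fy'],np.ones(xx.shape)],-1)@M.T
    o=np.array(i['origin']); Q=o+D*((.188-o[2])/D[...,2])[...,None]; rr=np.hypot(Q[...,0]-HUB[n][0],Q[...,1]-HUB[n][1])
    wht=vis&(rr<.0525)&(rr>.018)&(v>150)&(s<60)
""")
open('h.py','w').write(s)
E
python3 - <<'E'
from h import *; from bench import r
im=cv2.imread("pics/wrist4.png"); i=r.camera_info("wrist"); wm(im,i,'L')
E
```

```text
red px [301.6 157.1] 138 centroid rel mm [-65.2   6.4] ang about hub 174.39 axis dir 174.00 halflen mm [1.9 7.6]
mark px [309.4 201.6] 337 centroid rel mm [-35.4   6.8] ang about hub 169.05 axis dir 170.04 halflen mm [ 2.3 16.8]
```

carry_out(commands=[[[255, -0.03, 0.06, 0, 0, 0, -0.4], [255, -0.06, 0.12, 0, 0, 0, -0.8], [255, -0.07, 0.15, 0, 0, 0, -0.9], [255, -0.07, 0.15, 0, 0, 0, -0.9]]])

```text
time: 5.65
ee_pos: [0.5596, 0.1537, 0.2081]
eef_rot: [0.744, 0.668, 0.001, -0.002]
ft_force: [-2.9, 3.9, 0.6]
width: 0.0004
```

```bash
cat > look.py <<'E'
import sys
from h import *; from bench import r
n,f=sys.argv[1:3]
s=r.read_state(); print(s['ee_pos'],s['ft_force'],s['time'])
im=r.camera("wrist"); i=r.camera_info("wrist"); cv2.imwrite(f"pics/{f}.png",im); wm(im,i,n)
E
python3 look.py L wrist5
```

```text
[0.55958606 0.15372442 0.20811491] [-2.9151997   3.94307542  0.62853442] 5.65
red px [309.7 155.4] 146 centroid rel mm [-65.3   6.3] ang about hub 174.47 axis dir 174.48 halflen mm [2.  7.8]
mark px [308.6 200.9] 341 centroid rel mm [-35.6   3.3] ang about hub 174.62 axis dir 175.15 halflen mm [ 2.3 17. ]
```

carry_out(commands=[[[255, 0, -0.4, 0, 0, 0, 0], [255, 0, -0.8, -0.5, 0, 0, 0], [255, 0, -0.8, -2.5, 0, 0, 0], [255, 0, -0.8, -3.5, 0, 0, 0], [255, 0, -0.8, -3.5, 0, 0, 0]]])

```text
time: 6.32
ee_pos: [0.5406, 0.1554, 0.2988]
eef_rot: [0.744, 0.668, 0.003, -0.001]
ft_force: [0.4, -0.5, -0.4]
width: 0.0002
```

```bash
python3 look.py L wrist6
python3 - <<'E'
from h import *; from bench import r
s=r.read_state(); show(s,[((.51,-.03,.30),34),arcpose('R',343,-1,.018,z=.28),arcpose('R',343,-1,.018)])
E
```

```text
[0.54057222 0.15544062 0.29879515] [ 0.43562038 -0.52601457 -0.42227877] 6.325
red px [291.5 161. ] 60 centroid rel mm [-66.6   5.8] ang about hub 175.03 axis dir 175.91 halflen mm [1.9 7.3]
mark px [291.  192.4] 159 centroid rel mm [-36.3   2.7] ang about hub 175.74 axis dir 175.92 halflen mm [ 2.4 16.2]
[-7.5, -0.39, -0.15] [0.02, -0.04, -8.04] [ 0.51 -0.03  0.3 ]
[-13.46, 3.46, 0.62] [0.04, -0.03, -15.84] [ 0.5897 -0.1884  0.28  ]
[-13.47, 3.46, 3.5] [0.04, -0.03, -15.84] [ 0.5897 -0.1884  0.208 ]
```

View pics/wrist6.png

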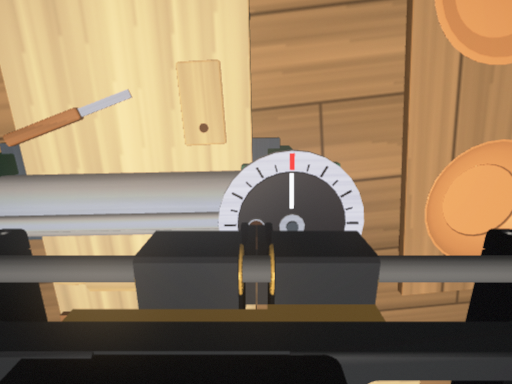

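The wrist view shows the left mark at (291,192), the red line at (291.5,161) and the hub at x≈292, all in line. Now the right dial.

carry_out(commands=[[[255, -2.2, 0, -0.1, 0, 0, -2], [255, -4.4, 0, -0.1, 0, 0, -4], [255, -6.5, 0.2, -0.1, 0, 0, -6], [255, -8.5, 0.6, -0.1, 0, 0, -8], [255, -10.3, 1.5, -0.1, 0, 0, -10], [255, -12, 2.5, 0, 0, 0, -12], [255, -13, 3.2, 0.3, 0, 0, -14], [255, -13.46, 3.46, 0.5, 0, 0, -15.84], [255, -13.46, 3.46, 0.5, 0, 0, -15.84], [255, -13.46, 3.46, 0.6, 0, 0, -15.84]]])

```text
time: 7.62
ee_pos: [0.5747, -0.1497, 0.245]
eef_rot: [0.257, 0.964, -0.05, -0.052]
ft_force: [0.0, 0.4, -2.6]
width: 0.0008
```

```bash
python3 look.py R wrist7
python3 - <<'E'
from h import *; from bench import r
s=r.read_state(); print(np.round(s['joint_positions'],2)); show(s,[arcpose('R',343,-1,.018)]+[arcpose('R',p,-1) for p in range(343,301,-6)])
t=r.camera("top"); i=r.camera_info("top"); cv2.imwrite("pics/top7.png",t)
o=analyse(t,i,HUB['L'])
for k,v in o.items(): print(k,np.round(v,4) if v else v)
E
```

```text
[ 0.57468394 -0.14967617  0.24497752] [ 0.02979964  0.38675996 -2.57844891] 7.625
red px [319.6  95.9] 97 centroid rel mm [-64.4   6. ] ang about hub 174.66 axis dir 174.81 halflen mm [1.9 7.8]
mark px [235.3  82.7] 308 centroid rel mm [-11.7 -33.5] ang about hub 250.75 axis dir 251.25 halflen mm [ 2.4 17.3]
[ 0.66  0.43 -0.72  1.38  0.34  1.56  2.56]
[-1.38, -0.86, 1.47] [-1.28, -1.04, -2.52] [ 0.5897 -0.1884  0.208 ]
[-1.54, -1.56, 1.54] [-1.28, -1.04, -2.52] [ 0.5844 -0.2056  0.208 ]
[-1.64, -1.7, 1.55] [-1.33, -0.97, -1.32] [ 0.5849 -0.2098  0.208 ]
[-1.72, -1.84, 1.56] [-1.38, -0.89, -0.12] [ 0.5849 -0.2139  0.208 ]
[-1.79, -1.99, 1.57] [-1.43, -0.82, 1.08] [ 0.5844 -0.2181  0.208 ]
[-1.84, -2.15, 1.59] [-1.47, -0.75, 2.27] [ 0.5836 -0.2222  0.208 ]
[-1.87, -2.32, 1.6] [-1.51, -0.67, 3.47] [ 0.5823 -0.2262  0.208 ]
[-1.89, -2.48, 1.62] [-1.55, -0.59, 4.67] [ 0.5805 -0.23    0.208 ]
mark [-3.700000e-02  2.700000e-03  1.757649e+02  3.710000e-02  7.160000e+02]
red [-6.450000e-02  5.100000e-03  1.755131e+02  6.470000e-02  3.580000e+02]
peg [ 3.70000e-03 -3.16000e-02  2.76706e+02  3.18000e-02  1.16000e+03]
```

View pics/top7.png

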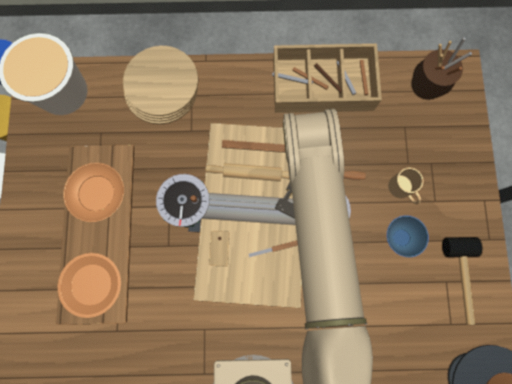

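View pics/wrist7.png

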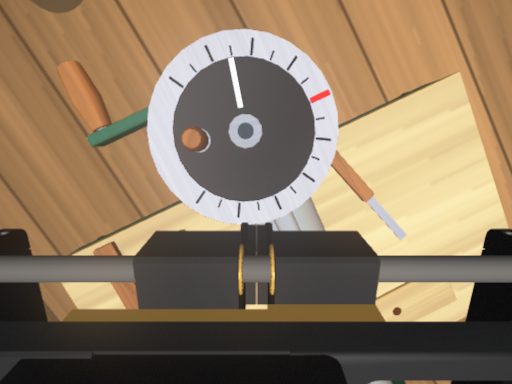

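The left dial reads aligned in the top view as well: mark 175.8°, red 175.5°. The wrist view shows the right dial untouched, but joint 7 ran into its range near 2.56 rad, so the tool is tilted and short of its target. I'll use the fingers' outer back as the pushing face instead, which keeps joint 7 mid-range and the dial in the wrist view.

```bash
cat >> h.py <<'E'
def arcx(n,phi,sgn,gap=0,z=.208,rad=.036,off=.023):
    a=np.radians(phi); u=np.array([np.cos(a),np.sin(a)]); t=sgn*np.array([-np.sin(a),np.cos(a)])
    return (*(HUB[n]+rad*u-(off+gap)*t),z),phi
E
python3 - <<'E'
from h import *; from bench import r
s=r.read_state(); show(s,[((.575,-.15,.30),60),((.575,-.15,.30),20),arcx('R',342.5,-1,.018,z=.285)])
E
```

```text
[0.17, -0.25, -2.2] [-1.38, -0.89, 0.01] [ 0.575 -0.15   0.3  ]
[0.17, -0.25, -2.2] [-1.63, -0.37, 8.0] [ 0.575 -0.15   0.3  ]
[-1.12, -1.01, -1.61] [-1.76, 0.18, 15.48] [ 0.5916 -0.1835  0.285 ]
```

carry_out(commands=[[[255, 0.1, -0.1, -1.2, 0, 0, 0], [255, 0.17, -0.25, -2.2, -0.7, -0.4, 0], [255, 0.17, -0.25, -2.2, -1.4, -0.85, 2], [255, 0, -0.4, -2.2, -1.45, -0.75, 4], [255, -0.3, -0.5, -2.2, -1.5, -0.6, 6], [255, -0.6, -0.7, -2.1, -1.63, -0.37, 8], [255, -0.9, -0.9, -1.9, -1.67, -0.2, 10], [255, -1.12, -1, -1.8, -1.7, -0.1, 12], [255, -1.12, -1, -1.6, -1.75, 0.05, 14], [255, -1.12, -1, -1.6, -1.76, 0.18, 15.48], [255, -1.12, -1, -1.6, -1.76, 0.18, 15.48]]], grip_force=40)

```text
time: 9.1
ee_pos: [0.5913, -0.183, 0.2849]
eef_rot: [0.806, 0.591, -0.0, 0.001]
ft_force: [-0.1, 0.1, -1.1]
width: 0.0003
```

```bash
python3 look.py R wrist8
python3 - <<'E'
from h import *; from bench import r
s=r.read_state(); print(np.round(s['joint_positions'],2)); show(s,[arcx('R',342.5,-1,.018)]+[arcx('R',p,-1) for p in range(342,301,-5)])
E
```

```text
[ 0.59133495 -0.18299364  0.28487051] [-0.06821681  0.05142664 -1.13986477] 9.1
red px [191.9  81.7] 78 centroid rel mm [-64.9   6.4] ang about hub 174.40 axis dir 175.07 halflen mm [1.8 7.5]
mark px [171.7 155.3] 211 centroid rel mm [-11.8 -32.6] ang about hub 250.11 axis dir 251.23 halflen mm [ 2.5 17.2]
[ 0.67  0.35 -0.59  1.35  0.19  1.49  1.36]
[-0.02, 0.01, 3.08] [0.01, 0.01, 0.03] [ 0.5916 -0.1835  0.208 ]
[-0.75, 0.02, 3.08] [0.01, 0.01, 0.13] [ 0.5862 -0.2011  0.208 ]
[-0.88, 0.09, 3.08] [0.01, 0.01, 1.13] [ 0.587  -0.2047  0.208 ]
[-1.01, 0.15, 3.08] [0.01, 0.01, 2.13] [ 0.5875 -0.2084  0.208 ]
[-1.15, 0.2, 3.08] [0.01, 0.01, 3.13] [ 0.5876 -0.2121  0.208 ]
[-1.3, 0.24, 3.08] [0.01, 0.01, 4.13] [ 0.5874 -0.2158  0.208 ]
[-1.45, 0.26, 3.08] [0.01, 0.01, 5.13] [ 0.5869 -0.2195  0.208 ]
[-1.59, 0.27, 3.08] [0.01, 0.01, 6.13] [ 0.5861 -0.2232  0.208 ]
[-1.74, 0.27, 3.08] [0.01, 0.01, 7.13] [ 0.5849 -0.2267  0.208 ]
[-1.89, 0.26, 3.08] [0.01, 0.01, 8.13] [ 0.5835 -0.2301  0.208 ]
```

View pics/wrist8.png

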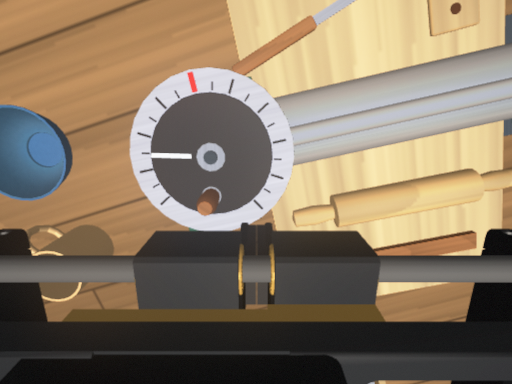

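The wrist view shows the right dial fully: handle (205,203), mark (172,155), red (192,82). The fingers are clear to the right of the handle. I'll descend and push clockwise along the arc.

carry_out(commands=[[[255, 0, 0, 1.6, 0, 0, 0], [255, 0, 0, 3.08, 0, 0, 0], [255, 0, 0, 3.08, 0, 0, 0], [255, -0.4, 0.02, 3.08, 0, 0, 0.1], [255, -0.75, 0.02, 3.08, 0, 0, 0.13], [255, -0.88, 0.09, 3.08, 0, 0, 1.13], [255, -1.01, 0.15, 3.08, 0, 0, 2.13], [255, -1.15, 0.2, 3.08, 0, 0, 3.13], [255, -1.3, 0.24, 3.08, 0, 0, 4.13], [255, -1.3, 0.24, 3.08, 0, 0, 4.13]]])

```text
time: 10.4
ee_pos: [0.5879, -0.2161, 0.2092]
eef_rot: [0.899, 0.438, 0.001, 0.001]
ft_force: [0.3, 0.7, 1.5]
width: 0.0004
```

```bash
python3 look.py R wrist9
python3 - <<'E'
from h import *; from bench import r
s=r.read_state(); show(s,[arcx('R',p,-1) for p in range(317,264,-5)])
E
```

```text
[ 0.58789272 -0.21614048  0.2091535 ] [0.32438861 0.73143574 1.49809142] 10.4
red px [160.4  82.6] 174 centroid rel mm [-65.1   6.5] ang about hub 174.30 axis dir 174.93 halflen mm [1.9 7.8]
mark px [167.3 180.1] 369 centroid rel mm [-18.  -30.2] ang about hub 239.24 axis dir 240.84 halflen mm [ 2.3 17.3]
[-0.13, 0.05, 0.04] [0.03, 0.0, 1.02] [ 0.5869 -0.2195  0.208 ]
[-0.27, 0.11, 0.04] [0.03, -0.0, 2.02] [ 0.5861 -0.2232  0.208 ]
[-0.41, 0.16, 0.04] [0.03, -0.0, 3.02] [ 0.5849 -0.2267  0.208 ]
[-0.55, 0.2, 0.04] [0.03, -0.0, 4.02] [ 0.5835 -0.2301  0.208 ]
[-0.7, 0.23, 0.04] [0.03, -0.0, 5.02] [ 0.5817 -0.2334  0.208 ]
[-0.84, 0.24, 0.04] [0.03, -0.01, 6.02] [ 0.5797 -0.2366  0.208 ]
[-0.99, 0.24, 0.04] [0.03, -0.01, 7.02] [ 0.5774 -0.2395  0.208 ]
[-1.14, 0.23, 0.04] [0.03, -0.01, 8.02] [ 0.5749 -0.2422  0.208 ]
[-1.29, 0.2, 0.04] [0.03, -0.01, 9.02] [ 0.5721 -0.2447  0.208 ]
[-1.43, 0.16, 0.04] [0.03, -0.01, 10.02] [ 0.5691 -0.247   0.208 ]
[-1.57, 0.11, 0.04] [0.03, -0.01, 11.02] [ 0.566 -0.249  0.208]
```

View pics/wrist9.png

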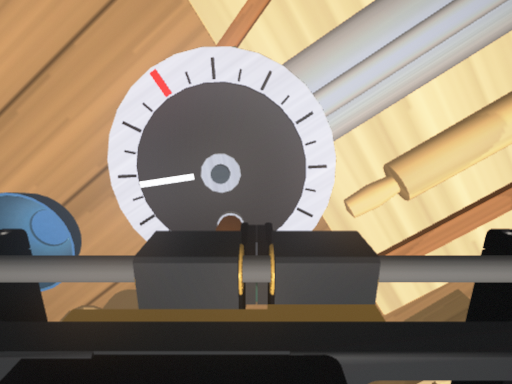

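The handle trails the plan by about 8°, so the finger is thinner on that side than I assumed, with an offset of about 18 mm. I'll re-plan with that.

Run:
```python
from h import *; from bench import r
s=r.read_state(); show(s,[arcx('R',p,-1,off=.018) for p in (327,322,317,311,305,299,293,287,281,275,270)])
```

```text
[-0.08, -0.09, 0.04] [0.03, 0.0, -0.98] [ 0.5849 -0.2163  0.208 ]
[-0.2, -0.02, 0.04] [0.03, 0.0, 0.02] [ 0.5844 -0.2198  0.208 ]
[-0.33, 0.03, 0.04] [0.03, 0.0, 1.02] [ 0.5835 -0.2232  0.208 ]
[-0.49, 0.09, 0.04] [0.03, -0.0, 2.22] [ 0.5821 -0.2272  0.208 ]
[-0.65, 0.12, 0.04] [0.03, -0.0, 3.42] [ 0.5803 -0.231   0.208 ]
[-0.82, 0.14, 0.04] [0.03, -0.0, 4.62] [ 0.5781 -0.2346  0.208 ]
[-0.99, 0.14, 0.04] [0.03, -0.01, 5.82] [ 0.5755 -0.2379  0.208 ]
[-1.16, 0.13, 0.04] [0.03, -0.01, 7.02] [ 0.5726 -0.241   0.208 ]
[-1.32, 0.09, 0.04] [0.03, -0.01, 8.22] [ 0.5694 -0.2437  0.208 ]
[-1.48, 0.04, 0.04] [0.03, -0.01, 9.42] [ 0.566  -0.2461  0.208 ]
[-1.61, -0.01, 0.04] [0.03, -0.01, 10.42] [ 0.5629 -0.2478  0.208 ]
```

carry_out(commands=[[[255, -0.08, -0.05, 0.04, 0, 0, 0], [255, -0.2, -0.02, 0.04, 0, 0, 0.4], [255, -0.33, 0.03, 0.04, 0, 0, 1.02], [255, -0.49, 0.09, 0.04, 0, 0, 2.22], [255, -0.65, 0.12, 0.04, 0, 0, 3.42], [255, -0.82, 0.14, 0.04, 0, 0, 4.62], [255, -0.99, 0.14, 0.04, 0, 0, 5.82], [255, -1.16, 0.13, 0.04, 0, 0, 7.02], [255, -1.32, 0.09, 0.04, 0, 0, 8.22], [255, -1.48, 0.04, 0.04, 0, 0, 9.42], [255, -1.48, 0.04, 0.04, 0, 0, 9.42]]])

```text
time: 11.82
ee_pos: [0.5665, -0.2471, 0.209]
eef_rot: [0.999, 0.044, 0.002, 0.002]
ft_force: [3.9, -1.8, 2.0]
width: 0.0005
```

```bash
python3 look.py R wrist10
python3 - <<'E'
from h import *; from bench import r
s=r.read_state(); show(s,[arcx('R',p,-1,off=.018) for p in range(276,260,-2)])
E
```

```text
[ 0.56646202 -0.24706874  0.20899495] [ 3.92019279 -1.8235372   2.02516023] 11.825
red px [127.5 153.2] 146 centroid rel mm [-65.3   6.7] ang about hub 174.16 axis dir 174.89 halflen mm [2.  7.7]
mark px [172.8 173.8] 376 centroid rel mm [-35.3  -3.6] ang about hub 185.81 axis dir 187.74 halflen mm [ 2.3 17. ]
[0.01, -0.05, 0.03] [0.04, -0.04, -0.17] [ 0.5666 -0.2457  0.208 ]
[-0.04, -0.02, 0.03] [0.04, -0.04, 0.23] [ 0.5654 -0.2465  0.208 ]
[-0.09, 0.0, 0.03] [0.04, -0.04, 0.63] [ 0.5641 -0.2471  0.208 ]
[-0.14, 0.02, 0.03] [0.04, -0.04, 1.03] [ 0.5629 -0.2478  0.208 ]
[-0.2, 0.04, 0.03] [0.04, -0.04, 1.43] [ 0.5616 -0.2484  0.208 ]
[-0.25, 0.06, 0.03] [0.04, -0.04, 1.83] [ 0.5603 -0.249   0.208 ]
[-0.3, 0.08, 0.03] [0.04, -0.04, 2.23] [ 0.559  -0.2495  0.208 ]
[-0.36, 0.09, 0.03] [0.04, -0.04, 2.63] [ 0.5577 -0.25    0.208 ]
```

View pics/wrist10.png

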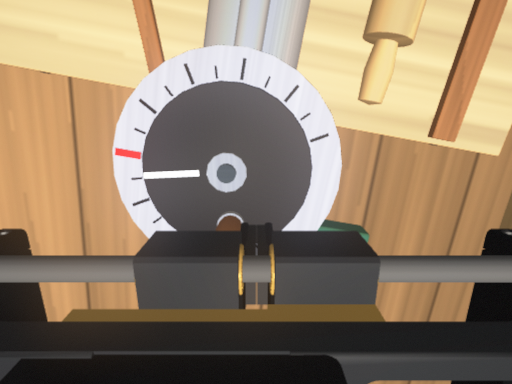

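The mark at (173,174) is about 12° short of the red line at (127,153). I'll push another 9° or so and then check.

carry_out(commands=[[[255, -0.08, 0.01, 0.03, 0, 0, 0.6], [255, -0.15, 0.03, 0.03, 0, 0, 1.1], [255, -0.21, 0.05, 0.03, 0, 0, 1.6], [255, -0.25, 0.06, 0.03, 0, 0, 1.9], [255, -0.25, 0.06, 0.03, 0, 0, 1.9]]])

```text
time: 12.5
ee_pos: [0.5606, -0.2495, 0.2085]
eef_rot: [0.999, -0.037, 0.002, 0.002]
ft_force: [4.0, -3.3, 3.1]
width: 0.0002
```

```bash
python3 look.py R wrist11
```

```text
[ 0.56058284 -0.24948727  0.20853236] [ 4.03055861 -3.30693697  3.0950705 ] 12.5
red px [127.4 170.5] 143 centroid rel mm [-65.2   6.7] ang about hub 174.14 axis dir 175.90 halflen mm [2.  7.8]
mark px [172.4 175.5] 374 centroid rel mm [-35.6   1.8] ang about hub 177.09 axis dir 178.96 halflen mm [ 2.4 16.9]
```

carry_out(commands=[[[255, -0.05, 0.02, 0.02, 0, 0, 0.3], [255, -0.09, 0.03, 0.02, 0, 0, 0.6], [255, -0.09, 0.03, 0.02, 0, 0, 0.6]]])

```text
time: 12.92
ee_pos: [0.5581, -0.25, 0.2079]
eef_rot: [0.998, -0.064, 0.002, 0.002]
ft_force: [4.1, -2.0, 2.4]
width: 0.0002
```

```bash
python3 look.py R wrist12
```

```text
[ 0.55807975 -0.24998305  0.20791899] [ 4.11822057 -2.00897543  2.36138035] 12.925
red px [128.1 176.3] 133 centroid rel mm [-65.5   6.5] ang about hub 174.29 axis dir 174.82 halflen mm [1.9 7.7]
mark px [173.  175.4] 378 centroid rel mm [-35.3   3.9] ang about hub 173.67 axis dir 174.77 halflen mm [ 2.3 17.1]
```

View pics/wrist12.png

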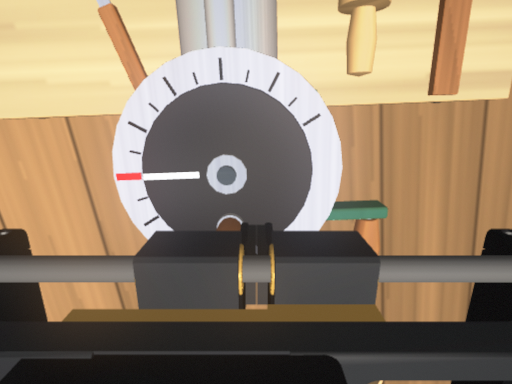

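The right mark at (173,175) now runs straight into the red line at (128,176). I'll back off (+tool x), lift clear and check both dials.

carry_out(commands=[[[255, 0.4, 0, 0, 0, 0, 0], [255, 0.8, 0, -0.2, 0, 0, 0], [255, 0.8, 0, -2, 0, 0, 0], [255, 0.8, 0, -4, 0, 0, 0], [255, 0.8, 2, -5, 0, 0, 0], [255, 0.8, 4, -6, 0, 0, 0], [255, 0.8, 6, -6, 0, 0, 0], [255, 0.8, 6, -6, 0, 0, 0], [255, 0.8, 6, -6, 0, 0, 0]]])

```text
time: 14.1
ee_pos: [0.5589, -0.4, 0.3578]
eef_rot: [0.998, -0.063, 0.002, 0.001]
ft_force: [0.1, 0.8, 0.4]
width: 0.0007
```

```bash
python3 look.py R wrist13
python3 - <<'E'
from h import *; from bench import r
t=r.camera("top"); i=r.camera_info("top"); cv2.imwrite("pics/top13.png",t)
for n in 'LR':
  for k,v in analyse(t,i,HUB[n]).items(): print(n,k,np.round(v,4) if v else v)
E
```

```text
[ 0.55886036 -0.40003184  0.35782308] [0.09803617 0.78370616 0.35188605] 14.1
red px [153.3   0.8] 39 centroid rel mm [-65.7   6.7] ang about hub 174.15 axis dir 175.41 halflen mm [1.2 7.5]
mark px [222.1  40.9] 49 centroid rel mm [ -2.1 -38.7] ang about hub 266.89 axis dir 198.71 halflen mm [4.2 9.9]
L mark [-3.700000e-02  2.700000e-03  1.757702e+02  3.710000e-02  7.730000e+02]
L red [-6.440000e-02  5.100000e-03  1.754896e+02  6.460000e-02  3.580000e+02]
L peg [ 3.700000e-03 -3.160000e-02  2.766518e+02  3.180000e-02  1.142000e+03]
R mark [-3.660000e-02  3.100000e-03  1.751943e+02  3.670000e-02  8.060000e+02]
R red [-6.300000e-02  5.800000e-03  1.747034e+02  6.330000e-02  2.920000e+02]
R peg [ 2.300000e-03 -4.170000e-02  2.731764e+02  4.180000e-02  1.013000e+03]
```

View pics/top13.png

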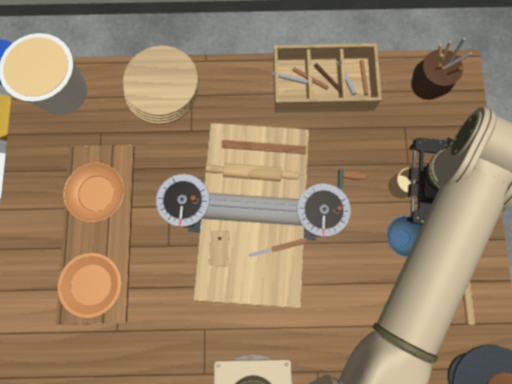

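View pics/wrist13.png

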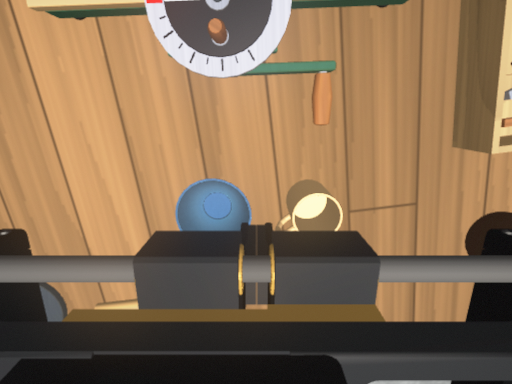

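The top view shows both marks pointing at their red lines: left 175.8° against 175.5°, right 175.2° against 174.7°. The robot is clear and the tools and pots look undisturbed, so I'm handing in.

```bash
python3 -c "
from bench import r
print(r.close_job())"
```

```text
the job is handed in; nothing more can be done
None
```

Both thickness dials are now on their red lines, and the job was handed in at about 14 s. I pushed each handle round with the closed fingers and never took one between them: the left dial about 75° anticlockwise, the right about 76° clockwise.

**Last checks, from the top view with the arm clear:**

| Dial | Mark | Red line |
|---|---|---|
| Left | 175.8° | 175.5° |
| Right | 175.2° | 174.7° |

- **Wrist close-ups:** these agreed to within about 1° on both dials. The wrist picture after the final lift had the right mark out of view, so its mark reading was meaningless and I ignored it.
- **Tools and pots:** they look unmoved in the last top view, though the arm hid part of the right-hand side. The wrist force read about zero, so nothing was being touched.

**What went wrong on the way:**
- The first straight push on the left handle stuck on high pad friction, at about 21 N. I switched to following the arc.
- The first approach to the right dial stopped near joint 7's limit, so the tool ended up tilted and short. It touched nothing, and I re-approached with the tool turned.
- The fingers were about 5 mm thinner on the pushing side than I assumed. I corrected for this from the wrist view.

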